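# Fit the keyed encoder wheel and run it under the reader

### The job

Take the toothed wheel from the blue tray and set it flat side down on the spindle so that it rides on top of the key, and let go so that it finds its centre; then take it again by its hub and turn it until its keyway drops over the key and it sits fully home. Then push the carriage by its red tab under the reader head as far as it goes and let go. Let nothing hit the reader gantry hard and leave the other things on the bench as they are.

Things in the scene. Friction and masses are not known exactly. Their poses are not given: they have to be found in the camera images.
- wheel: Loose encoder wheel, about 0.18 kg. White toothed disc 76 mm across, 6 mm thick, with a round aluminium hub 39 mm across on it; hub top 40 mm above the underside. Through bore 18 mm across. Origin: centre of the underside; z up; x points from the axis to the keyway (see keyway). It lies flat, right way up, in the tray at any yaw. Grip it by the hub, above the disc.
- keyway (a point): Point on the hub's top at the outer end of the wheel's only keyway, 14.5 mm from the axis, 40 mm above the underside; axes as wheel. The keyway is a slot 8.5 mm wide from the bore outwards, over the full height. An orange line on the disc's top continues it outwards.
- tray: Fixed shallow blue tray, 120 x 120 mm, 14 mm high, walls and floor 4 mm. Origin: centre of its underside. The wheel starts in it.
- spindle (a point): Seat of the spindle on the carriage: centre of the steel shoulder's top, 30 mm above the table. z up; x points from the axis to the key; y is the way the carriage slides, to the reader. The shaft, 16.5 mm across, rises 46 mm above the seat, its top 5 mm tapering to 10 mm across. It does not turn.
- key (a point): Outer end of the top of the brass key at the shaft's +x side: 13 mm from the axis, 14 mm above the seat; 6 mm wide, top 3 mm narrowed to 3.6 mm. An orange line on the carriage plate runs outwards from it. A wheel out of line rides on it, underside about 14 mm above the seat, leaning up to 4 degrees away from the key; in line within 5 degrees it goes down.
- carriage (a joint): Travel of the aluminium carriage along the fixed jig, m: 0 at the loading end, 0.15 at the far stop with the spindle under the middle of the reader head. Starts between 0 and 0.02. About 3 N of friction; stays where it is left. Carriage plate 100 mm wide, top 26 mm above the table.
- tab (a point): Centre of the top of the red push tab on the carriage, 68 mm above the table and 100 mm behind the spindle (-y of spindle). Tab 40 mm wide (x), 12 mm thick (y, the slide direction), standing 42 mm above the carriage plate; axes as spindle. It may be pinched from above or pushed.
- reader: Fixed blue gantry with a black reader head over the carriage's way. Origin: on the table under the middle of the head; axes as spindle. Opening 122 mm wide between posts; head's underside 80 mm above the table (4 mm over the shaft's top; a wheel riding on the key does not pass). Top 108 mm high; 44 mm long in y, 150 mm wide in x.
- dish: Bystander: loose steel dish with small screws, 90 mm across, 22 mm high. Origin: centre of its underside. It may have changed places with the tray.
- tub: Bystander: white and blue wipes canister, 80 mm across, 170 mm high, loose, upright. Origin: centre of its underside.
- driver: Bystander: small green-handled screwdriver lying on the bench beyond the jig, loose.

How it is judged:
By the outcome, as a careful person would: the job done as asked, in the order asked, and still so for the second after the job is handed in, with the robot touching nothing.
It also fails if it takes over 72 s, if anything falls off the work surface, if the arm or the gripper's body presses on something with over 40 N, if the wrist force passes 120 N, or if a joint passes its speed limit or range.

### The arm

A 6-joint arm with a two-finger parallel gripper is mounted at the origin on the work surface. World frame = base frame: x ahead of the robot, y to its left, z up, the work surface at z = 0. Lengths are in m, angles in degrees, forces in N, time in s.
With the tool pointing down it reaches from about 0.3 to 0.75 m from the base axis. Payload 8.5 kg.
Tool frame: the origin (TCP) lies on the centre line of the jaws, within the pads' length; the fingertips stand 11 mm ahead of it and the grasp point (between the pads) lies 8 mm behind it; z points along the fingers, y is the line along which they close (so a half turn about z gives the same grasp; the last joint's range is limited). The gripper opens to 85 mm and grips with 20 to 120 N. Pads are 22 mm wide; open, the fingers measure 114 mm over their backs; the gripper's body (76 mm by 85 mm) begins 54 mm behind the grasp point. The pads swing forward as they close: fully open they stand 13 mm farther back than shut.
Start: joints at [55.961, 21.807, 74.336, -0, 83.858, -12.336], TCP at [0.203, 0.511, 0.242] pointing down, gripper open.
Joint ranges: [-178.18, 178.18], [-50.72, 133.34], [12.68, 142.11], [-81.47, 261.47], [9.98, 163.14], [-165.26, 165.26]. Speed limits (degrees/s): [136.94, 136.94, 180, 180, 180, 180].

### API

Orientations are given as a 3x3 rotation matrix whose columns are the frame's x, y, z axes.
In Python, from rig import env, get_image gives the robot as it stands (env), with the cameras as plain functions.
- The arm moves only by the tool move_tool, called after "Call:" in YAML: its name, and indented under it one key for each argument. Schema: {"type":"object","properties":{"steps":{"type":"array","items":{"type":"object","properties":{"xyz":{"type":"array","items":{"type":"number"},"minItems":3,"maxItems":3},"spin":{"type":"number"},"finger_gap":{"type":"number"}},"additionalProperties":false,"required":["finger_gap"]},"minItems":1,"maxItems":10},"grip_force":{"type":"number"},"only":{"type":"string"},"quiet":{"type":"boolean"},"lines":{"type":"string"}},"required":["steps"],"additionalProperties":false}. steps is a list of rows, 1 to 10 of them, each an object with the fields xyz (a list: dx, dy, dz in shares of the most that a row can go, 1 being 50 mm), spin (a turn about the tool's z in shares of 45 degrees (1.0 is 45 degrees)), finger_gap (the finger opening in m); a field left out counts as zero (the opening has to be given); each row shifts and turns the commanded pose from where the row before left it, along the tool's axes as they then stand; what a row does not reach is not made up. A row lasts 1/10 s, in which the tool goes at most 0.05 m and 8.59 degrees, less where a joint would pass 70% of its speed; a pose out of reach is approached as far as the arm can. The fingers move at their own pace and stop on an object; grip_force is the grip in N (left out, the last holds). Time passes only in rows, so rows that do not move let the fingers close. The tool returns the time, the measured TCP pose, the force, the opening and the grip force at its end. only (a regular expression) keeps the lines of the reply that match it, lines (a string "A,B") keeps lines A to B, and quiet returns only ok. A shift or turn number past 1, either way, is cut back to 1. Input that does not fit is refused with a message, and nothing moves.
- env.observe(): the state, without advancing time (a new reading comes with each control period).
- get_image(name): name is "side" or "top" or "wrist"; returns a dict with "pixels" (480x640x3 uint8, red, green, blue), "K" (3x3 intrinsics, pixels), "extrinsics" (4x4, takes a point from world to camera coordinates). Camera axes: x right, y down, z forward; pixel columns grow to the right and rows downward; lengths in m; the calibration is good to about 2 mm. A picture is of the moment at which its call begins. There is no depth.
- env.close_job(): hands the job in; it is judged then, once.
The state is a dict: "time_s": time; "q": joint angles; "qvel": joint speeds; "joint_efforts": joint torques, N m; "position": TCP position; "tool_rot": TCP orientation; "ft_force": force on the tool from outside, world axes, zero at the start; "wrist_torque": the same for the moment, N m; "grip_width": finger opening in m; "gripper_force": force on a finger pad.
Only numpy, scipy, OpenCV 4.12 (cv2) and the standard library are available. Lean on these libraries where they do the work, as an engineer would, in place of code of your own. Each camera call takes 0.05 s, during which the arm holds its last target. There are 200 camera calls.

## Working session

There is one attempt and no reset: what is moved stays moved. The work goes in short steps, Python scripts to look and compute and a tool call to move; the robot and the scene stay as the last step left them, time stands still between calls to the robot, and variables do not carry over. Pictures are saved under pics/ and viewed, at most 12 in all, crops included, and the job is handed in when it is done.

```bash
ls; mkdir -p pics; cat > h.py <<'E'
import numpy as np, cv2
from rig import env, get_image
def shot(n,f=None):
    d=get_image(n); 
    if f: cv2.imwrite('pics/'+f,d['pixels'][:,:,::-1])
    return d
def ray(d,u,v,z):
    E=np.array(d['extrinsics']);K=np.array(d['K']);R=E[:3,:3];c=-R.T@E[:3,3]
    r=R.T@np.linalg.inv(K)@[u,v,1]
    return c+r*(z-c[2])/r[2]
def proj(d,p):
    E=np.array(d['extrinsics']);q=np.array(d['K'])@(E[:3,:3]@np.array(p)+E[:3,3]);return q[:2]/q[2]
E
python3 - <<'E'
from h import *
a=shot('top','top0.png');b=shot('side','side0.png')
for d in(a,b):
    E=np.array(d['extrinsics']);print(-E[:3,:3].T@E[:3,3],E[2,:3],d['K'][0])
s=env.observe();print(s['time_s'],s['position'],s['tool_rot'],s['ft_force'])
E
```

```text
pics
rig.py
[0.40275284 0.00818276 1.42121235] [ 0.154872    0.0261251  -0.98758906] [538.04504425   0.         316.00338844]
[ 0.25479516 -0.52717597  0.77424972] [ 0.37267569  0.57297443 -0.7299405 ] [486.13313769   0.         321.12521577]
0.1 [0.20322646 0.51080114 0.24178198] [[-9.29122742e-01  3.69770671e-01 -7.62617288e-04]
 [ 3.69771331e-01  9.29122154e-01 -1.08879017e-03]
 [ 3.05961946e-04 -1.29361372e-03 -9.99999116e-01]] [ 0.26498523 -0.18400785 -1.50281299]
```

View pics/top0.png

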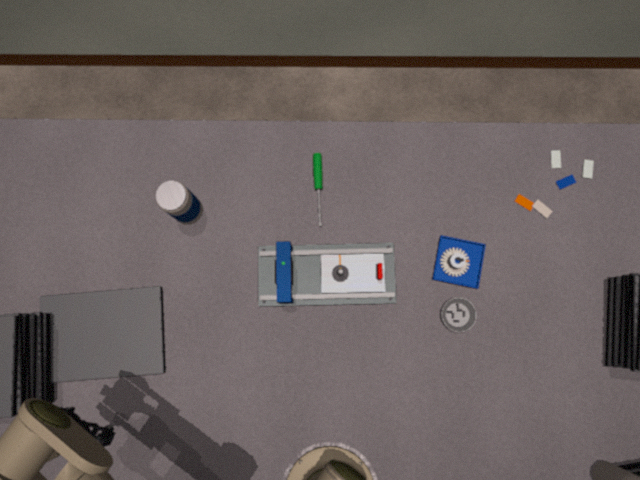

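View pics/side0.png

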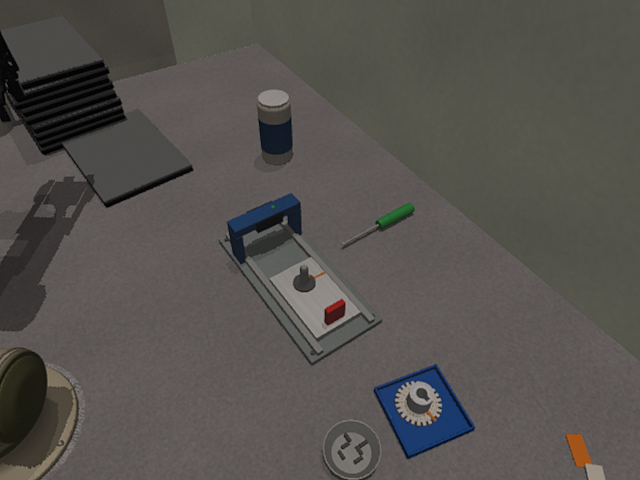

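Top view: wheel at about (456,262) in the tray (459,261), spindle (340,272), red tab (380,271), gantry (284,272), dish (458,315). The key's orange line runs up from the spindle (world +x). The side view shows the wheel's orange line near (432,415), with the tab at (334,311).

```bash
cat >> h.py <<'E'
def mask(d,lo,hi,box=None):
    m=cv2.inRange(cv2.cvtColor(d['pixels'],cv2.COLOR_RGB2HSV),np.array(lo),np.array(hi))
    if box: k=np.zeros_like(m);x0,y0,x1,y1=box;k[y0:y1,x0:x1]=1;m=m*k
    return m
def cen(m):
    v,u=np.nonzero(m);return u.mean(),v.mean(),len(u)
E
python3 - <<'E'
from h import *
a=shot('top');b=shot('side')
np.set_printoptions(precision=4,suppress=True)
def s(n,d,lo,hi,box,z):
    u,v,k=cen(mask(d,lo,hi,box));print(n,round(u,1),round(v,1),k,ray(d,u,v,z))
s('tab top',a,(0,150,80),(8,255,255),(370,255,395,290),.066)
s('tab top+170',a,(172,150,80),(180,255,255),(370,255,395,290),.066)
O=((9,100,100),(22,255,255))
s('key line',a,*O,(325,245,355,272),.026)
s('key line side',b,*O,(300,260,335,290),.026)
s('wheel line',a,*O,(435,240,480,285),.010)
s('wheel line side',b,*O,(390,370,450,440),.010)
m=mask(a,(100,120,40),(130,255,255),(425,230,495,295))
c=max(cv2.findContours(m,0,2)[0],key=cv2.contourArea);r=cv2.minAreaRect(c);print('tray',r,ray(a,*r[0],.012))
for d,box in((a,(435,240,480,285)),(b,(385,370,450,435))):
    m=mask(d,(0,0,150),(180,60,255),box);c=max(cv2.findContours(m,0,2)[0],key=cv2.contourArea)
    e=cv2.fitEllipse(c);print('disc',e,ray(d,*e[0],.010))
m=mask(a,(100,120,40),(130,255,255),(270,230,300,315));c=max(cv2.findContours(m,0,2)[0],key=cv2.contourArea);r=cv2.minAreaRect(c);print('gantry',r,ray(a,*r[0],.108))
m=mask(a,(0,0,0),(180,255,110),(328,262,352,284));print('spindle dark',cen(m),ray(a,*cen(m)[:2],.03))
E
```

```text
tab top 379.2 270.7 66 [ 0.5498 -0.1167  0.066 ]
tab top+170 378.0 272.8 4 [ 0.5445 -0.1136  0.066 ]
key line 339.5 259.2 8 [ 0.5826 -0.017   0.026 ]
key line side 319.4 274.3 23 [ 0.5826 -0.0186  0.026 ]
wheel line 466.5 260.5 4 [ 0.5861 -0.3505  0.01  ]
wheel line side 430.8 415.3 32 [ 0.5852 -0.3491  0.01  ]
tray ((458.8160400390625, 261.5119934082031), (46.51021957397461, 45.43690490722656), 10.304845809936523) [ 0.5829 -0.3299  0.012 ]
disc ((454.81695556640625, 261.4542236328125), (25.790508270263672, 27.056442260742188), 143.2899169921875) [ 0.5831 -0.3199  0.01  ]
disc ((419.3009948730469, 392.5243225097656), (18.66374397277832, 33.39984130859375), 104.31885528564453) [ 0.595  -0.3094  0.01  ]
gantry ((283.6296081542969, 271.9975891113281), (60.23042297363281, 15.663983345031738), 88.93909454345703) [0.5386 0.1212 0.108 ]
spindle dark (np.float64(339.8695652173913), np.float64(273.29813664596276), 161) [ 0.5454 -0.0182  0.03  ]
```

The manual's scale: shifts go in shares of 50 mm and turns go in shares of 45 degrees. Converting my numbers, -0.033 m is -0.66, -0.0315 m is -0.63.

Call:
move_tool:
  steps:
    - {"xyz":[-0.66, -0.63, 0], "finger_gap":0.085}
    - {"xyz":[-0.66, -0.63, 0], "finger_gap":0.085}
    - {"xyz":[-0.66, -0.63, 0], "finger_gap":0.085}
    - {"xyz":[-0.66, -0.63, 0], "finger_gap":0.085}
    - {"xyz":[-0.66, -0.63, 0], "finger_gap":0.085}
    - {"xyz":[-0.66, -0.63, 0], "finger_gap":0.085}
    - {"xyz":[-0.66, -0.63, 0], "finger_gap":0.085}
    - {"xyz":[-0.66, -0.63, 0], "finger_gap":0.085}
    - {"xyz":[-0.66, -0.63, 0], "finger_gap":0.085}
    - {"xyz":[-0.66, -0.63, 0], "finger_gap":0.085}

```text
time_s: 1.2
position: [0.3938, 0.0945, 0.2424]
tool_rot: [[-0.929, 0.37, 0.0], [0.37, 0.929, 0.0], [-0.0, 0.0, -1.0]]
ft_force: [1.8, 0.9, 0.2]
grip_width: 0.0851
gripper_force: 0.0
```

Call:
move_tool:
  steps:
    - {"xyz":[-0.66, -0.63, 0], "finger_gap":0.085}
    - {"xyz":[-0.66, -0.63, 0], "finger_gap":0.085}
    - {"xyz":[-0.66, -0.63, 0], "finger_gap":0.085}
    - {"xyz":[-0.66, -0.63, 0], "finger_gap":0.085}
    - {"xyz":[-0.66, -0.63, 0], "finger_gap":0.085}
    - {"xyz":[-0.66, -0.63, 0], "finger_gap":0.085}
    - {"xyz":[-0.66, -0.63, 0], "finger_gap":0.085}
    - {"xyz":[-0.66, -0.63, 0], "finger_gap":0.085}
    - {"xyz":[-0.66, -0.63, 0], "finger_gap":0.085}
    - {"xyz":[-0.66, -0.63, 0], "finger_gap":0.085}

```text
time_s: 2.2
position: [0.584, -0.3202, 0.242]
tool_rot: [[-0.929, 0.37, -0.0], [0.37, 0.929, 0.0], [0.0, 0.0, -1.0]]
ft_force: [-0.1, 0.3, 0.6]
grip_width: 0.0848
gripper_force: 0.0
```

Call:
move_tool:
  steps:
    - {"spin":0.1889, "finger_gap":0.085}
    - {"spin":0.1889, "finger_gap":0.085}
    - {"spin":0.1889, "finger_gap":0.085}
    - {"spin":0.1889, "finger_gap":0.085}
    - {"spin":0.1889, "finger_gap":0.085}
    - {"spin":0.1889, "finger_gap":0.085}
    - {"spin":0.1889, "finger_gap":0.085}
    - {"spin":0.1889, "finger_gap":0.085}
    - {"spin":0.1889, "finger_gap":0.085}
    - {"finger_gap":0.085}

```text
time_s: 3.2
position: [0.5836, -0.3184, 0.242]
tool_rot: [[0.144, 0.99, -0.0], [0.99, -0.144, 0.0], [0.0, -0.001, -1.0]]
ft_force: [0.3, -0.1, -0.5]
grip_width: 0.0849
gripper_force: 0.0
```

```bash
python3 - <<'E'
from h import *
np.set_printoptions(precision=4,suppress=True)
s=env.observe();print(s['q'],s['position'],s['tool_rot'])
d=shot('wrist','w1.png');E=np.array(d['extrinsics']);print(-E[:3,:3].T@E[:3,3],E[2,:3],d['K'][0])
E
```

```text
[-38.795   33.8847  53.5908  -0.0021  92.5578 -30.5176] [ 0.5836 -0.3184  0.242 ] [[ 0.144   0.9896 -0.0005]
 [ 0.9896 -0.144   0.0003]
 [ 0.0003 -0.0005 -1.    ]]
[ 0.5934 -0.2531  0.3736] [-0.0381 -0.2576 -0.9655] [364.4687   0.     317.9049]
```

View pics/w1.png

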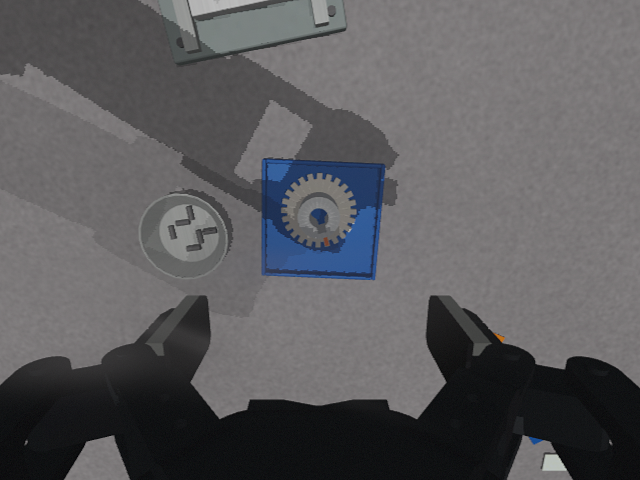

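The wrist view shows the wheel at (318,211) with its orange mark at (326,241), the tray around it and the dish clear to the left.

```bash
python3 - <<'E'
from h import *
np.set_printoptions(precision=4,suppress=True)
d=shot('wrist');box=(272,166,372,268)
nb=cv2.bitwise_not(mask(d,(100,100,20),(130,255,255)));k=np.zeros_like(nb);k[box[1]:box[3],box[0]:box[2]]=255;nb&=k
c=max(cv2.findContours(nb,0,2)[0],key=cv2.contourArea);h=cv2.convexHull(c)
P=np.array([ray(d,*p[0],.010)[:2] for p in h]).astype(np.float32)
(cx,cy),r=cv2.minEnclosingCircle(P);A=np.c_[2*P,np.ones(len(P))];f=np.linalg.lstsq(A,(P**2).sum(1),rcond=None)[0]
print('disc',cx,cy,r,f[:2],np.sqrt(f[2]+f[0]**2+f[1]**2))
u,v,n=cen(mask(d,(4,100,60),(22,255,255),box));o=ray(d,u,v,.01);print('orange',u,v,n,o,np.linalg.norm(o[:2]-f[:2]),np.degrees(np.arctan2(o[1]-f[1],o[0]-f[0])))
t=max(cv2.findContours(mask(d,(100,100,20),(130,255,255),(255,150,395,290)),0,2)[0],key=cv2.contourArea);rr=cv2.minAreaRect(t);print('tray',ray(d,*rr[0],.007))
s=env.observe();R=np.array(s['tool_rot']);print('move tool', R.T@(np.array([f[0],f[1],0.03])-s['position']))
E
```

```text
disc 0.5838689208030701 -0.319397896528244 0.038669150322675705 [ 0.5839 -0.3192] 0.03819877970874454
orange 325.7142857142857 241.35714285714286 28 [ 0.5871 -0.3521  0.01  ] 0.033021651866587 -84.52593802514927
tray [ 0.5851 -0.3285  0.007 ]
move tool [-0.0009  0.0005  0.2121]
```

In the tool's units: 0.045 m is 0.9, 0.04 m is 0.8.

Call:
move_tool:
  steps:
    - {"xyz":[-0.02, 0.01, 0.9], "finger_gap":0.06}
    - {"xyz":[0, 0, 0.9], "finger_gap":0.06}
    - {"xyz":[0, 0, 0.9], "finger_gap":0.06}
    - {"xyz":[0, 0, 0.8], "finger_gap":0.06}
    - {"xyz":[0, 0, 0.5], "finger_gap":0.06}
    - {"xyz":[0, 0, 0.28], "finger_gap":0.06}
    - {"finger_gap":0.06}

```text
time_s: 4.0
position: [0.5835, -0.3191, 0.0268]
tool_rot: [[0.141, 0.99, -0.002], [0.99, -0.141, 0.002], [0.001, -0.003, -1.0]]
ft_force: [0.0, 0.2, 0.6]
grip_width: 0.0598
gripper_force: 0.0
```

Call:
move_tool:
  steps:
    - {"finger_gap":0.03}
    - {"finger_gap":0.03}
    - {"finger_gap":0.03}
    - {"finger_gap":0.03}
    - {"finger_gap":0.03}
  grip_force: 40

```text
time_s: 4.5
position: [0.5848, -0.3201, 0.0303]
tool_rot: [[0.142, 0.99, 0.003], [0.99, -0.142, -0.002], [-0.002, 0.003, -1.0]]
ft_force: [-0.0, 0.5, 6.5]
grip_width: 0.0382
gripper_force: 41.2
```

```bash
python3 - <<'E'
from h import *
shot('wrist','w2.png')
E
```

```text
(no output)
```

View pics/w2.png

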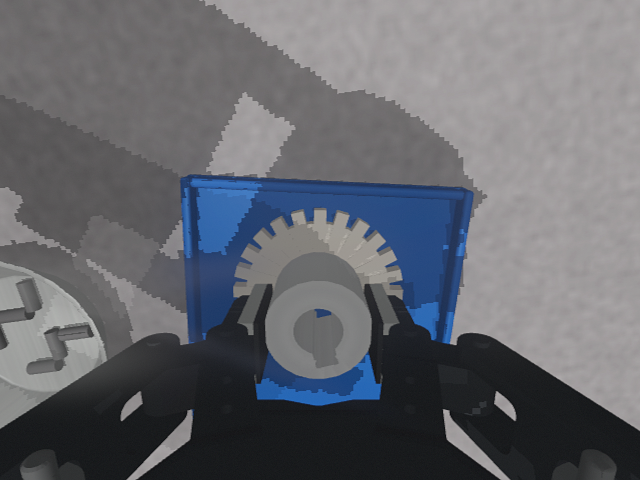

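The hub is held squarely between the pads and the wheel sits level, with the keyway toward the bottom at (322,355). Next: lift, then stop short of the spindle to measure it.

In the tool's units: -0.045 m is -0.9, 0.043 m is 0.86.

Call:
move_tool:
  steps:
    - {"xyz":[0, 0, -0.4], "finger_gap":0.03}
    - {"xyz":[0, 0, -0.8], "finger_gap":0.03}
    - {"xyz":[0, 0, -0.9], "finger_gap":0.03}
    - {"xyz":[0, 0, -0.9], "finger_gap":0.03}
    - {"xyz":[0, 0, -0.4], "finger_gap":0.03}
    - {"xyz":[0.86, -0.3, 0], "finger_gap":0.03}
    - {"xyz":[0.86, -0.3, 0], "finger_gap":0.03}
    - {"xyz":[0.86, -0.3, 0], "finger_gap":0.03}
    - {"xyz":[0.86, -0.3, 0], "finger_gap":0.03}
    - {"finger_gap":0.03}
  grip_force: 60

```text
time_s: 5.55
position: [0.5478, -0.1357, 0.1991]
tool_rot: [[0.138, 0.99, -0.001], [0.99, -0.138, 0.002], [0.001, -0.001, -1.0]]
ft_force: [0.2, -0.5, -1.6]
grip_width: 0.0374
gripper_force: 60.9
```

```bash
python3 - <<'E'
from h import *
np.set_printoptions(precision=4,suppress=True)
shot('wrist','w3.png');print(env.observe()['q'])
E
```

```text
[-26.1348  25.3143  76.0288   0.0066  78.6351 -18.1342]
```

View pics/w3.png

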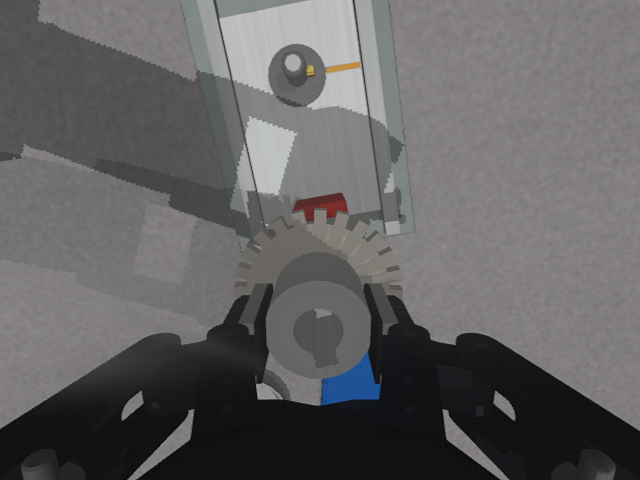

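The wrist view shows the shaft top at (293,62), the shoulder around (298,75), the brass key at (310,71), the orange line out to (360,65) and the tab at (320,205). The wheel is held level in front.

```bash
python3 - <<'E'
from h import *
np.set_printoptions(precision=4,suppress=True)
d=shot('wrist');g=cv2.cvtColor(d['pixels'],cv2.COLOR_RGB2GRAY);hsv=cv2.cvtColor(d['pixels'],cv2.COLOR_RGB2HSV)
print(g[62,284:304:2],g[75,264:332:4])
m=mask(d,(0,0,150),(180,60,255),(282,48,306,78));c=max(cv2.findContours(m,0,2)[0],key=cv2.contourArea)
(u,v),rr=cv2.minEnclosingCircle(c);print('shaft top px',u,v,rr,ray(d,u,v,.076))
m=mask(d,(0,0,0),(180,255,112),(262,38,334,112));c=max(cv2.findContours(m,0,2)[0],key=cv2.contourArea);h=cv2.convexHull(c)
P=np.array([ray(d,*p[0],.030)[:2] for p in h if p[0][1]>76]);A=np.c_[2*P,np.ones(len(P))];f=np.linalg.lstsq(A,(P**2).sum(1),rcond=None)[0]
print('shoulder',f[:2],np.sqrt(f[2]+f[:2]@f[:2]),len(P))
m=mask(d,(9,120,100),(25,255,255),(326,55,370,80));v,u=np.nonzero(m);Q=np.array([ray(d,a,b,.026)[:2] for a,b in zip(u,v)]);vx,vy,x0,y0=cv2.fitLine(Q.astype(np.float32),2,0,.01,.01).ravel();print('line',Q.min(0),Q.max(0),'mid',x0,y0,'yaw',np.degrees(np.arctan2(vy,vx)))
m=mask(d,(0,120,60),(8,255,255),(285,185,355,225))|mask(d,(172,120,60),(180,255,255),(285,185,355,225))
r=cv2.minAreaRect(max(cv2.findContours(m,0,2)[0],key=cv2.contourArea));print('tab',r)
R=np.array(env.observe()['tool_rot']);p=env.observe()['position']
for c in ((266,330),(370,330)): print('hub edge',ray(d,*c,p[2]+.0137))
print(p, d['pixels'][60,345])
# rail edge direction
cv2.imwrite('pics/crop.png',cv2.resize(d['pixels'][0:240,180:420,::-1],None,fx=2.5,fy=2.5,interpolation=cv2.INTER_CUBIC))
E
```

```text
[162 171 172 173 173 175 161 101  92  77] [189 102 104  95  97  90  68  73  72  73  73 104 103 106 107 173 192]
shaft top px 290.1470642089844 57.67647171020508 7.971172332763672 [ 0.5477 -0.0189  0.076 ]
shoulder [ 0.5472 -0.0205] 0.021019692310854675 15
line [ 0.5718 -0.0195] [ 0.5962 -0.0152] mid 0.58396226 -0.017335247 yaw 2.1983209
tab ((317.37921142578125, 204.31544494628906), (21.839021682739258, 53.23624038696289), 79.99201965332031)
hub edge [ 0.5305 -0.1348  0.2127]
hub edge [ 0.5675 -0.14    0.2127]
[ 0.5491 -0.1399  0.199 ] [190 141  71]
```

View pics/crop.png

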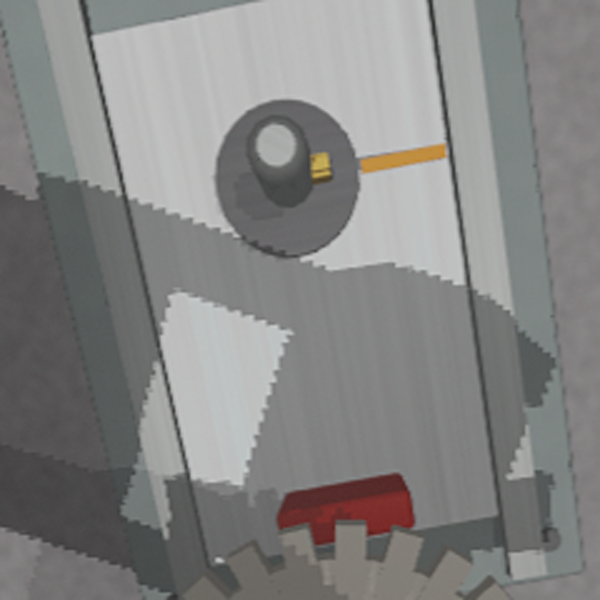

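The enlarged crop agrees: shaft top at (275,145), key at (320,165), line ending at (445,150), all consistent with the spindle at about (0.5475, -0.019) and key yaw about 2.3°. Now turn the wheel to about 40° out of line and work out the offset.

In the tool's units: -7.5 degrees is -0.1667.

Call:
move_tool:
  steps:
    - {"spin":-0.1667, "finger_gap":0.03}
    - {"spin":-0.1667, "finger_gap":0.03}
    - {"spin":-0.1667, "finger_gap":0.03}
    - {"spin":-0.1667, "finger_gap":0.03}
    - {"spin":-0.1667, "finger_gap":0.03}
    - {"spin":-0.1667, "finger_gap":0.03}
    - {"finger_gap":0.03}
    - {"finger_gap":0.03}

```text
time_s: 6.45
position: [0.5492, -0.1415, 0.1982]
tool_rot: [[-0.595, 0.803, -0.0], [0.803, 0.595, -0.0], [-0.0, -0.0, -1.0]]
ft_force: [0.2, -0.7, -2.8]
grip_width: 0.0376
gripper_force: 60.9
```

```bash
python3 - <<'E'
from h import *
np.set_printoptions(precision=4,suppress=True)
s=env.observe();p=np.array(s['position']);R=np.array(s['tool_rot']);d=shot('wrist')
g=cv2.cvtColor(d['pixels'],cv2.COLOR_RGB2GRAY)
c=cv2.HoughCircles(cv2.medianBlur(g[250:400,240:400],3),cv2.HOUGH_GRADIENT,2,50,param1=100,param2=20,minRadius=42,maxRadius=62);print(c)
for z in (.0137,.0097):
  o=ray(d,c[0,0,0]+240,c[0,0,1]+250,p[2]+z);print('hub top',o-p, R.T@(o-p))
print(s['q'],p,R[:,0])
print('to spindle',R.T@(np.array([.5475,-.0192,p[2]])-p))
E
```

```text
[[[ 77.   49.   47.4]
  [ 37.   95.   54.2]
  [ 81.  133.   58.6]]]
hub top [-0.0077  0.0103  0.0137] [ 0.0128 -0.     -0.0137]
hub top [-0.0066  0.0088  0.0097] [ 0.011  -0.     -0.0097]
[-26.4059  25.5009  75.871   -0.0049  78.6286 -62.9451] [ 0.5492 -0.1415  0.1982] [-0.5954  0.8034 -0.    ]
to spindle [ 0.0993  0.0715 -0.    ]
```

```bash
python3 - <<'E'
from h import *
np.set_printoptions(precision=4,suppress=True)
s=env.observe();p=np.array(s['position']);R=np.array(s['tool_rot']);d=shot('wrist')
g=cv2.cvtColor(d['pixels'],cv2.COLOR_RGB2GRAY).astype(int)
print(g[270:300:2,320],g[366:392:2,310],g[330,256:276:2],g[330,362:384:2])
for c in((265,330),(372,330),(319,330),(319,280),(319,380)): print(R.T@(ray(d,*c,p[2]+.0137)-p))
E
```

```text
[ 82  81  81  81  81  79  99  99  99  99  97  98 100 100 101] [100  99  97  98  97  97  65  38  42  72  74  41  36] [32 31 28 28 24 84 98 97 97 98] [98 98 98 99 74 23 23 23 31 31 60]
[ 0.0008 -0.0187 -0.0137]
[ 0.0008  0.0197 -0.0137]
[ 0.0008  0.0007 -0.0137]
[ 0.02    0.0007 -0.0137]
[-0.0199  0.0007 -0.0137]
```

In the tool's units: 0.033 m is 0.66, 0.0325 m is 0.65.

Call:
move_tool:
  steps:
    - {"xyz":[0.66, 0.48, 0], "finger_gap":0.03}
    - {"xyz":[0.66, 0.48, 0], "finger_gap":0.03}
    - {"xyz":[0.65, 0.47, 0], "finger_gap":0.03}
    - {"xyz":[0, 0, 0.6], "finger_gap":0.03}
    - {"xyz":[0, 0, 0.6], "finger_gap":0.03}
    - {"finger_gap":0.03}
    - {"finger_gap":0.03}

```text
time_s: 7.25
position: [0.5477, -0.0192, 0.1389]
tool_rot: [[-0.598, 0.801, 0.0], [0.801, 0.598, -0.0], [-0.0, 0.0, -1.0]]
ft_force: [0.5, -0.8, -1.7]
grip_width: 0.0374
gripper_force: 61.1
```

```bash
python3 - <<'E'
from h import *
np.set_printoptions(precision=4,suppress=True)
s=env.observe();p=np.array(s['position']);R=np.array(s['tool_rot'])
print(p,'remaining',R.T@(np.array([.5475,-.0192,p[2]])-p)-[.0008,.0003,0])
b=shot('side');cv2.imwrite('pics/s2.png',cv2.resize(b['pixels'][200:350,220:380,::-1],None,fx=4,fy=4))
E
```

```text
[ 0.5477 -0.0192  0.1389] remaining [-0.0007 -0.0005 -0.    ]
```

View pics/s2.png

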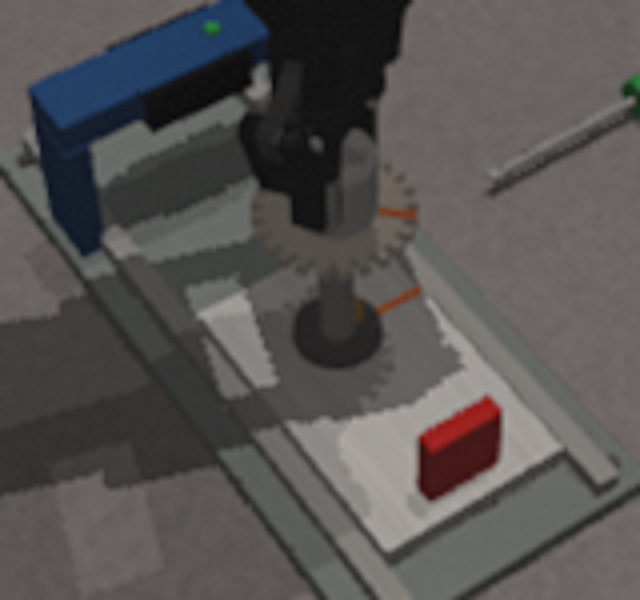

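The side crop shows the wheel level above the shaft, with the wheel's orange line at (395,212) pointing out of line with the key's line at (400,300). Now lower it.

In the tool's units: 0.02 m is 0.4, 0.01 m is 0.2.

Call:
move_tool:
  steps:
    - {"xyz":[0, 0, 0.4], "finger_gap":0.03}
    - {"xyz":[0, 0, 0.2], "finger_gap":0.03}
    - {"xyz":[0, 0, 0.16], "finger_gap":0.03}
    - {"xyz":[0, 0, 0.16], "finger_gap":0.03}
    - {"finger_gap":0.03}

```text
time_s: 7.8
position: [0.5472, -0.019, 0.0918]
tool_rot: [[-0.599, 0.801, -0.001], [0.801, 0.599, 0.0], [0.001, -0.001, -1.0]]
ft_force: [0.5, 0.3, -1.2]
grip_width: 0.0373
gripper_force: 61.1
```

Call:
move_tool:
  steps:
    - {"xyz":[0, 0, 0.16], "finger_gap":0.03}
    - {"xyz":[0, 0, 0.14], "finger_gap":0.03}
    - {"xyz":[0, 0, 0.06], "finger_gap":0.03}
    - {"xyz":[0, 0, 0.02], "finger_gap":0.03}
    - {"finger_gap":0.03}

```text
time_s: 8.3
position: [0.5474, -0.019, 0.0733]
tool_rot: [[-0.599, 0.801, -0.0], [0.801, 0.599, 0.0], [0.0, -0.0, -1.0]]
ft_force: [0.2, -0.9, -1.9]
grip_width: 0.0376
gripper_force: 61.1
```

In the tool's units: 0.001 m is 0.02.

Call:
move_tool:
  steps:
    - {"xyz":[0, 0, 0.02], "finger_gap":0.03}
    - {"xyz":[0, 0, 0.02], "finger_gap":0.03}
    - {"finger_gap":0.03}
    - {"finger_gap":0.05}
    - {"finger_gap":0.055}
    - {"finger_gap":0.055}
    - {"finger_gap":0.055}
    - {"finger_gap":0.055}
    - {"finger_gap":0.055}
    - {"finger_gap":0.055}
  grip_force: 30

```text
time_s: 9.3
position: [0.5474, -0.019, 0.0713]
tool_rot: [[-0.599, 0.801, 0.0], [0.801, 0.599, -0.0], [-0.0, 0.0, -1.0]]
ft_force: [0.2, 0.4, -0.1]
grip_width: 0.0551
gripper_force: 0.0
```

```bash
python3 - <<'E'
from h import *
d=shot('wrist');cv2.imwrite('pics/w4.png',d['pixels'][:,:,::-1])
b=shot('side');cv2.imwrite('pics/s3.png',cv2.resize(b['pixels'][200:350,220:380,::-1],None,fx=4,fy=4))
a=np.hstack([d['pixels'][180:430,200:450],cv2.resize(b['pixels'][240:340,260:360],(250,250))]);cv2.imwrite('pics/c4.png',cv2.resize(a[:,:,::-1],None,fx=1.6,fy=1.6))
E
```

```text
(no output)
```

View pics/c4.png

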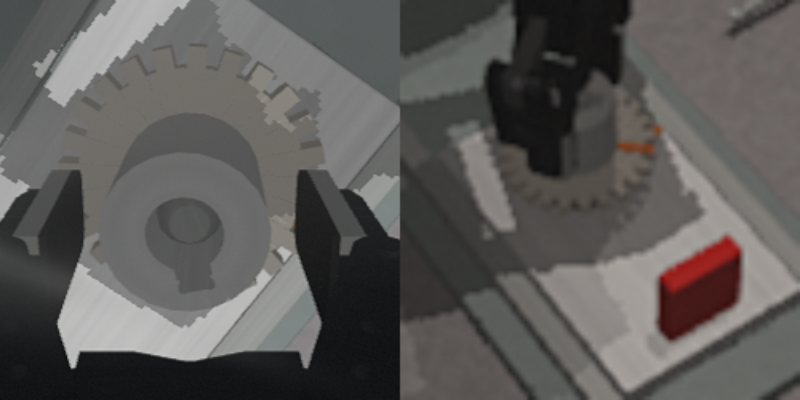

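The wheel is released and rides on the shaft, with the hub centre at (187,230) of the crop, its keyway at (195,280), and the disc clear above the plate. Re-grip and turn most of the way (about -42° of tool turn is needed in all).

In the tool's units: -0.001 m is -0.02.

Call:
move_tool:
  steps:
    - {"xyz":[0, 0, -0.02], "finger_gap":0.03}
    - {"finger_gap":0.03}
    - {"finger_gap":0.03}
    - {"finger_gap":0.03}
    - {"finger_gap":0.03}
  grip_force: 40

```text
time_s: 9.9
position: [0.5474, -0.019, 0.0725]
tool_rot: [[-0.599, 0.801, 0.0], [0.801, 0.599, -0.0], [-0.0, 0.0, -1.0]]
ft_force: [-2.2, 0.4, 4.0]
grip_width: 0.0376
gripper_force: 39.9
```

Call:
move_tool:
  steps:
    - {"spin":-0.1556, "finger_gap":0.03}
    - {"spin":-0.1556, "finger_gap":0.03}
    - {"spin":-0.1556, "finger_gap":0.03}
    - {"spin":-0.1556, "finger_gap":0.03}
    - {"spin":-0.0667, "finger_gap":0.03}
    - {"finger_gap":0.03}
    - {"finger_gap":0.03}

```text
time_s: 10.6
position: [0.5473, -0.0189, 0.072]
tool_rot: [[-0.925, 0.379, -0.0], [0.379, 0.925, 0.0], [0.001, 0.0, -1.0]]
ft_force: [0.0, -0.1, -2.7]
grip_width: 0.038
gripper_force: 40.3
```

```bash
python3 - <<'E'
from h import *
np.set_printoptions(precision=4,suppress=True)
s=env.observe();p=np.array(s['position']);R=np.array(s['tool_rot']);print(p,R[:,0],s['q'],s['wrist_torque'])
b=shot('side');
for nm,d,z in(('side',b,.05),):
  m=mask(d,(5,120,90),(22,255,255),(290,250,350,300));v,u=np.nonzero(m);n,l,st,c=cv2.connectedComponentsWithStats(m)
  for i in range(1,n): print(st[i],c[i],'z.05',ray(d,*c[i],.05),'z.026',ray(d,*c[i],.026))
E
```

```text
[ 0.5473 -0.0189  0.072 ] [-0.9252  0.3794  0.0005] [-14.3702  32.0569  88.455    0.0051  59.517  -82.0783] [-0.0152 -0.0106  0.0047]
[315 269   7   3  12] [318.4167 270.0833] z.05 [ 0.576 -0.025  0.05 ] z.026 [ 0.5867 -0.0084  0.026 ]
[323 272   2   2   3] [323.6667 272.3333] z.05 [ 0.5815 -0.0351  0.05  ] z.026 [ 0.5924 -0.0188  0.026 ]
```

In the tool's units: 0.001 m is 0.02, -4 degrees is -0.0889.

Call:
move_tool:
  steps:
    - {"xyz":[0, 0, 0.02], "spin":-0.0889, "finger_gap":0.03}
    - {"xyz":[0, 0, 0.02], "spin":-0.0889, "finger_gap":0.03}
    - {"xyz":[0, 0, 0.02], "finger_gap":0.03}
    - {"finger_gap":0.03}

```text
time_s: 11.05
position: [0.5474, -0.019, 0.0691]
tool_rot: [[-0.969, 0.248, -0.0], [0.248, 0.969, 0.0], [0.0, -0.0, -1.0]]
ft_force: [0.8, -0.3, -2.7]
grip_width: 0.0378
gripper_force: 40.3
```

Call:
move_tool:
  steps:
    - {"spin":-0.0333, "finger_gap":0.03}
    - {"finger_gap":0.03}
    - {"spin":-0.0333, "finger_gap":0.03}
    - {"finger_gap":0.03}

```text
time_s: 11.45
position: [0.5474, -0.019, 0.0694]
tool_rot: [[-0.981, 0.193, 0.0], [0.193, 0.981, -0.0], [-0.0, -0.0, -1.0]]
ft_force: [0.4, 0.0, -1.9]
grip_width: 0.038
gripper_force: 40.3
```

In the tool's units: 0.002 m is 0.04.

Call:
move_tool:
  steps:
    - {"xyz":[0, 0, 0.04], "finger_gap":0.03}
    - {"xyz":[0, 0, 0.04], "finger_gap":0.03}
    - {"finger_gap":0.03}

```text
time_s: 11.75
position: [0.5475, -0.019, 0.0651]
tool_rot: [[-0.981, 0.194, 0.0], [0.194, 0.981, 0.0], [-0.0, 0.0, -1.0]]
ft_force: [0.8, -0.5, -2.7]
grip_width: 0.0379
gripper_force: 40.3
```

```bash
python3 - <<'E'
from h import *
np.set_printoptions(precision=4,suppress=True)
b=shot('side');m=mask(b,(5,120,90),(22,255,255),(290,250,350,300));n,l,st,c=cv2.connectedComponentsWithStats(m)
for i in range(1,n): print(st[i],c[i],[ray(b,*c[i],z) for z in (.026,.036,.046)])
print(env.observe()['position'],env.observe()['ft_force'])
E
```

```text
[323 272   2   2   4] [323.5 272.5] [array([ 0.5919, -0.019 ,  0.026 ]), array([ 0.5874, -0.0258,  0.036 ]), array([ 0.5829, -0.0326,  0.046 ])]
[ 0.5474 -0.019   0.0652] [ 0.9865 -0.4588 -3.5908]
```

In the tool's units: 0.002 m is 0.04, 0.001 m is 0.02.

Call:
move_tool:
  steps:
    - {"xyz":[0, 0, 0.04], "finger_gap":0.03}
    - {"xyz":[0, 0, 0.04], "finger_gap":0.03}
    - {"xyz":[0, 0, 0.04], "finger_gap":0.03}
    - {"xyz":[0, 0, 0.02], "finger_gap":0.03}
    - {"finger_gap":0.03}

```text
time_s: 12.3
position: [0.5481, -0.019, 0.0597]
tool_rot: [[-0.981, 0.194, 0.003], [0.194, 0.981, -0.001], [-0.003, -0.0, -1.0]]
ft_force: [-1.0, 0.7, 11.1]
grip_width: 0.0376
gripper_force: 41.5
```

Call:
move_tool:
  steps:
    - {"xyz":[0, 0, 0.02], "finger_gap":0.03}
    - {"xyz":[0, 0, 0.02], "finger_gap":0.03}
    - {"finger_gap":0.03}

```text
time_s: 12.6
position: [0.5488, -0.0191, 0.059]
tool_rot: [[-0.981, 0.194, 0.005], [0.194, 0.981, -0.001], [-0.005, -0.0, -1.0]]
ft_force: [0.3, 3.4, 21.9]
grip_width: 0.0383
gripper_force: 42.4
```

In the tool's units: -0.04 m is -0.8, -0.03 m is -0.6.

Call:
move_tool:
  steps:
    - {"xyz":[0, 0, -0.02], "finger_gap":0.04}
    - {"xyz":[0, 0, -0.02], "finger_gap":0.055}
    - {"finger_gap":0.06}
    - {"finger_gap":0.06}
    - {"finger_gap":0.06}
    - {"xyz":[0, 0, -0.4], "finger_gap":0.06}
    - {"xyz":[0, 0, -0.8], "finger_gap":0.06}
    - {"xyz":[-0.6, 0, -0.8], "finger_gap":0.06}
    - {"xyz":[-0.8, 0, 0], "finger_gap":0.06}
    - {"xyz":[-0.6, 0, 0], "finger_gap":0.06}

```text
time_s: 13.6
position: [0.6474, -0.0389, 0.1597]
tool_rot: [[-0.981, 0.194, 0.003], [0.194, 0.981, -0.001], [-0.003, -0.0, -1.0]]
ft_force: [0.5, -0.1, -0.8]
grip_width: 0.0599
gripper_force: 0.0
```

Call:
move_tool:
  steps:
    - {"finger_gap":0.06}
    - {"finger_gap":0.06}

```text
time_s: 13.8
position: [0.6451, -0.0384, 0.1574]
tool_rot: [[-0.981, 0.194, -0.002], [0.194, 0.981, 0.0], [0.002, 0.0, -1.0]]
ft_force: [-0.0, 0.6, -0.6]
grip_width: 0.0598
gripper_force: 0.0
```

```bash
python3 - <<'E'
from h import *
np.set_printoptions(precision=4,suppress=True)
print(env.observe()['position'])
d=shot('wrist');b=shot('side')
a=np.hstack([cv2.resize(d['pixels'],(533,400)),cv2.resize(b['pixels'][240:340,260:327],(267,400))]);cv2.imwrite('pics/c5.png',a[:,:,::-1]);cv2.imwrite('pics/w5.png',d['pixels'][:,:,::-1])
E
```

```text
[ 0.6451 -0.0384  0.1574]
```

View pics/c5.png

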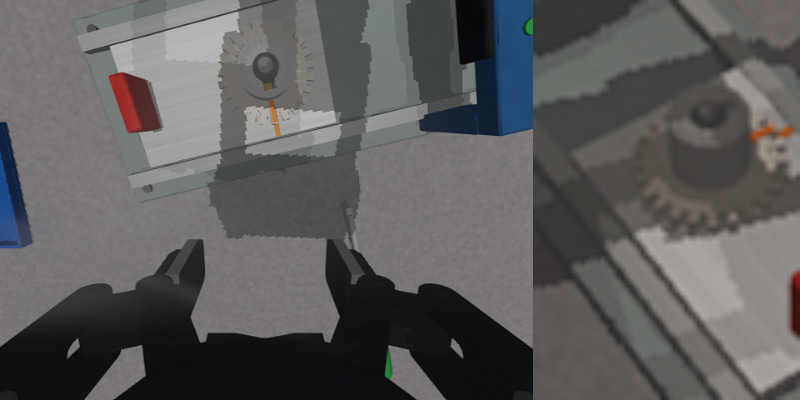

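The wheel's orange line (275,105) now runs straight on into the carriage's line (278,130), and the shaft stands proud of the hub at (265,67). The tool also dropped 13 mm before hard contact, so the wheel looks home. I'll go on to the tab, and confirm the height numerically.

In the tool's units: -0.031 m is -0.62, 0.024 m is 0.48, -6.7 degrees is -0.1489.

Call:
move_tool:
  steps:
    - {"spin":-0.1489, "finger_gap":0.04}
    - {"spin":-0.1489, "finger_gap":0.02}
    - {"xyz":[0.48, -0.62, 0], "finger_gap":0}
    - {"xyz":[0.48, -0.62, 0], "finger_gap":0}
    - {"xyz":[0.48, -0.62, 0], "finger_gap":0}
    - {"xyz":[0.48, -0.62, 0], "finger_gap":0}
    - {"finger_gap":0}
    - {"finger_gap":0}
    - {"finger_gap":0}

```text
time_s: 14.8
position: [0.5544, -0.1651, 0.1585]
tool_rot: [[-0.999, -0.039, 0.0], [-0.039, 0.999, 0.0], [-0.0, 0.0, -1.0]]
ft_force: [1.0, 0.2, -0.1]
grip_width: -0.0002
gripper_force: 0.0
```

```bash
python3 - <<'E'
from h import *
np.set_printoptions(precision=4,suppress=True)
s=env.observe();p=np.array(s['position']);R=np.array(s['tool_rot']);print(p,R[:,1],s['grip_width'])
a=shot('top');b=shot('side');d=shot('wrist')
# heights: compare predicted hub-top / shaft-top with line visibility; tab position from top and wrist
for nm,i in(('top',a),('wrist',d)):
  m=mask(i,(0,130,60),(8,255,255));n,l,st,c=cv2.connectedComponentsWithStats(m)
  k=1+np.argmax(st[1:,4]);print(nm,st[k],ray(i,*c[k],.066))
# wheel orange line, triangulate its mean from side (disc-top z) vs. spindle line direction
m=mask(b,(5,110,90),(22,255,255),(290,250,350,300));n,l,st,c=cv2.connectedComponentsWithStats(m)
for i in range(1,n):print('side',st[i],c[i],ray(b,*c[i],.036),ray(b,*c[i],.05))
# grey hub top extent vs prediction in side view
sp=np.array([.5475,-.0192])
for z in(.070,.084):
  q=np.array([proj(b,[sp[0]+.0195*np.cos(t),sp[1]+.0195*np.sin(t),z]) for t in np.linspace(0,6.28,60)]);print('hub top box if z',z,q.min(0),q.max(0))
for z in(.030,.044):
  q=np.array([proj(b,[sp[0]+.038*np.cos(t),sp[1]+.038*np.sin(t),z+.003]) for t in np.linspace(0,6.28,60)]);print('disc box if underside',z,q.min(0),q.max(0))
cv2.imwrite('pics/s6.png',cv2.resize(b['pixels'][240:330,260:360,::-1],None,fx=6,fy=6,interpolation=cv2.INTER_NEAREST))
E
```

```text
[ 0.5544 -0.1651  0.1585] [-0.0391  0.9992  0.0001] -0.00022215505931347978
top [163  65   1   1   1] [1.1014 0.4673 0.066 ]
wrist [ 377  216   24   60 1050] [ 0.5512 -0.1188  0.066 ]
side [314 271  11   4  18] [318.9444 272.7222] [ 0.5795 -0.0215  0.036 ] [ 0.5734 -0.0311  0.05  ]
hub top box if z 0.07 [293.6237 259.6692] [314.3587 275.6332]
hub top box if z 0.084 [293.3719 254.8287] [314.3417 270.831 ]
disc box if underside 0.03 [284.6844 264.7536] [323.9444 295.6631]
disc box if underside 0.044 [284.3413 260.1679] [324.033  291.1633]
```

View pics/s6.png

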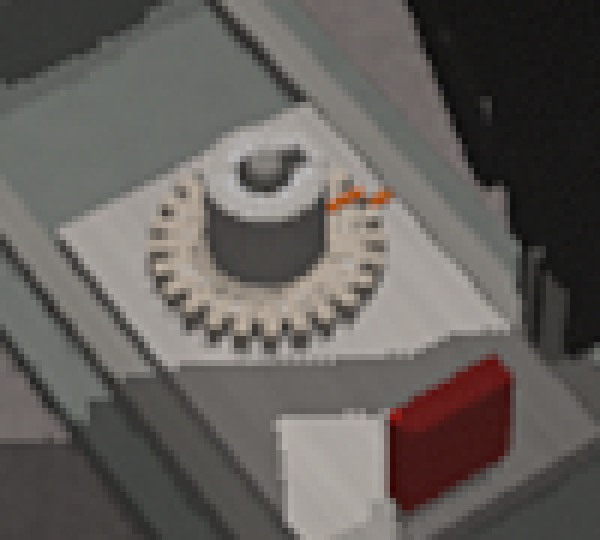

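The enlarged side crop confirms it: hub top at rows 262–277 and disc bottom at row 298, matching the seated prediction (260–276 and 296) and not the riding one, with the orange lines collinear. Now lower behind the tab and push.

The manual's scale: shifts go in shares of 50 mm and turns go in shares of 45 degrees. Converting my numbers, 0.04 m is 0.8, 0.018 m is 0.36.

Call:
move_tool:
  steps:
    - {"xyz":[0.02, 0, 0.8], "finger_gap":0}
    - {"xyz":[0, 0, 0.8], "finger_gap":0}
    - {"xyz":[0, 0, 0.36], "finger_gap":0}
    - {"finger_gap":0}
    - {"xyz":[0, 0.2, 0], "finger_gap":0}
    - {"xyz":[0, 0.16, 0], "finger_gap":0}
    - {"xyz":[0, 0.12, 0], "finger_gap":0}
    - {"xyz":[0, 0.12, 0], "finger_gap":0}
    - {"finger_gap":0}

```text
time_s: 15.85
position: [0.5523, -0.1353, 0.0609]
tool_rot: [[-0.999, -0.039, 0.001], [-0.039, 0.999, -0.0], [-0.001, -0.0, -1.0]]
ft_force: [-0.3, 0.2, -0.3]
grip_width: 0.0
gripper_force: 0.0
```

Call:
move_tool:
  steps:
    - {"xyz":[0, 0.16, 0], "finger_gap":0}
    - {"xyz":[0, 0.24, 0], "finger_gap":0}
    - {"xyz":[0, 0.3, 0], "finger_gap":0}
    - {"xyz":[0, 0.3, 0], "finger_gap":0}
    - {"xyz":[0, 0.3, 0], "finger_gap":0}
    - {"xyz":[0, 0.3, 0], "finger_gap":0}
    - {"xyz":[0, 0.24, 0], "finger_gap":0}
    - {"xyz":[0, 0.16, 0], "finger_gap":0}
    - {"xyz":[0, 0.08, 0], "finger_gap":0}
    - {"finger_gap":0}

```text
time_s: 16.85
position: [0.5476, -0.0313, 0.0599]
tool_rot: [[-0.999, -0.039, -0.002], [-0.039, 0.999, 0.001], [0.002, 0.001, -1.0]]
ft_force: [0.1, 0.5, 0.7]
grip_width: 0.0
gripper_force: 0.0
```

```bash
python3 - <<'E'
from h import *
np.set_printoptions(precision=4,suppress=True)
b=shot('side');m=mask(b,(0,130,60),(8,255,255),(240,220,380,350));c=cen(m);print(c,env.observe()['position'])
from scipy.optimize import brentq
# tab centre along slide line: match the mask centroid with projected tab centre (z .05)
for s in np.arange(0,.15,.01): print(round(s,2),proj(b,[.5512-.04*s,-.1188+s,.049]),end=' ')
E
```

```text
(np.float64(296.375), np.float64(275.97058823529414), 136) [ 0.5476 -0.0316  0.0599]
0.0 [334.6594 310.2852] 0.01 [331.4125 306.5015] 0.02 [328.2065 302.7655] 0.03 [325.0407 299.0764] 0.04 [321.9144 295.4332] 0.05 [318.8267 291.835 ] 0.06 [315.777  288.2812] 0.07 [312.7646 284.7708] 0.08 [309.7888 281.3031] 0.09 [306.8489 277.8772] 0.1 [303.9444 274.4925] 0.11 [301.0745 271.1481] 0.12 [298.2386 267.8435] 0.13 [295.4362 264.5778] 0.14 [292.6667 261.3504]
```

In the tool's units: 0.005 m is 0.1, 0.004 m is 0.08.

Call:
move_tool:
  steps:
    - {"xyz":[0, 0.1, 0], "finger_gap":0}
    - {"xyz":[0, 0.1, 0], "finger_gap":0}
    - {"xyz":[0, 0.1, 0], "finger_gap":0}
    - {"xyz":[0, 0.08, 0], "finger_gap":0}
    - {"xyz":[0, 0.06, 0], "finger_gap":0}
    - {"xyz":[0, 0.04, 0], "finger_gap":0}
    - {"finger_gap":0}

```text
time_s: 17.6
position: [0.5473, -0.0076, 0.0604]
tool_rot: [[-0.999, -0.038, 0.0], [-0.038, 0.999, 0.001], [-0.0, 0.001, -1.0]]
ft_force: [-0.3, -0.5, 0.5]
grip_width: -0.0001
gripper_force: 0.0
```

Call:
move_tool:
  steps:
    - {"xyz":[0, 0.04, 0], "finger_gap":0}
    - {"xyz":[0, 0.04, 0], "finger_gap":0}
    - {"xyz":[0, 0.04, 0], "finger_gap":0}
    - {"finger_gap":0}

```text
time_s: 18.0
position: [0.5472, -0.0019, 0.0605]
tool_rot: [[-0.999, -0.038, 0.001], [-0.038, 0.999, 0.0], [-0.001, 0.0, -1.0]]
ft_force: [0.4, -0.7, -0.2]
grip_width: 0.0002
gripper_force: 0.6
```

Call:
move_tool:
  steps:
    - {"xyz":[0, 0.04, 0], "finger_gap":0}
    - {"xyz":[0, 0.04, 0], "finger_gap":0}
    - {"xyz":[0, 0.04, 0], "finger_gap":0}
    - {"finger_gap":0}

```text
time_s: 18.4
position: [0.547, 0.0029, 0.0605]
tool_rot: [[-0.999, -0.039, 0.001], [-0.039, 0.999, -0.002], [-0.0, -0.002, -1.0]]
ft_force: [-1.0, -9.7, 1.2]
grip_width: -0.0001
gripper_force: 4.8
```

In the tool's units: 0.002 m is 0.04, 0.001 m is 0.02.

Call:
move_tool:
  steps:
    - {"xyz":[0, 0.04, 0], "finger_gap":0}
    - {"xyz":[0, 0.02, 0], "finger_gap":0}
    - {"finger_gap":0}
    - {"finger_gap":0}

```text
time_s: 18.8
position: [0.5471, 0.0032, 0.0606]
tool_rot: [[-0.999, -0.039, 0.001], [-0.039, 0.999, -0.007], [-0.0, -0.007, -1.0]]
ft_force: [-2.7, -24.2, 0.5]
grip_width: 0.0001
gripper_force: 12.3
```

Call:
move_tool:
  steps:
    - {"xyz":[0, -0.2, 0], "finger_gap":0}
    - {"xyz":[0, -0.6, 0], "finger_gap":0}
    - {"xyz":[0, -0.6, 0], "finger_gap":0}
    - {"xyz":[0, -0.2, -0.6], "finger_gap":0}
    - {"xyz":[0, 0, -0.8], "finger_gap":0}
    - {"xyz":[0, 0, -1], "finger_gap":0}
    - {"xyz":[0, -0.8, -0.4], "finger_gap":0}
    - {"xyz":[0, -0.8, 0], "finger_gap":0}
    - {"finger_gap":0}
    - {"finger_gap":0}

```text
time_s: 19.8
position: [0.5526, -0.153, 0.1999]
tool_rot: [[-0.999, -0.037, -0.001], [-0.037, 0.999, 0.001], [0.0, 0.001, -1.0]]
ft_force: [-0.1, -0.1, 0.5]
grip_width: 0.0
gripper_force: 0.0
```

```bash
python3 - <<'E'
from h import *
np.set_printoptions(precision=4,suppress=True)
a=shot('top');b=shot('side')
m=mask(a,(0,130,60),(8,255,255),(300,240,400,300));c=cen(m);print('tab',c,ray(a,*c[:2],.066))
print(env.observe()['position'])
i=np.hstack([cv2.resize(a['pixels'][220:320,250:400],(450,300)),cv2.resize(b['pixels'][180:340,210:370],(300,300))]);cv2.imwrite('pics/fin.png',i[:,:,::-1])
E
```

```text
tab (np.float64(323.77777777777777), np.float64(271.9259259259259), 54) [0.5446 0.0231 0.066 ]
[ 0.5527 -0.152   0.2   ]
```

View pics/fin.png

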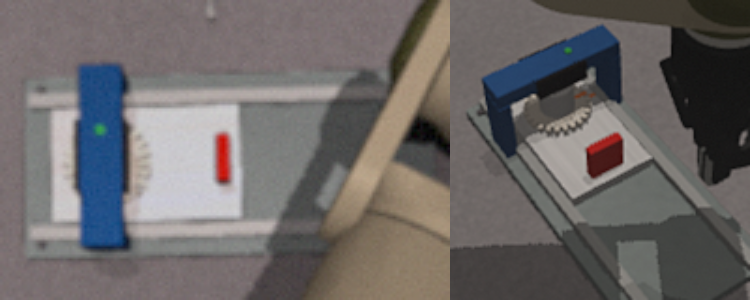

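The wheel sits under the middle of the gantry head (at about (103,165) of the crop). The tab's measured y of 0.023 m puts the spindle at 0.123, against 0.121 for the reader. Stop contact was felt at 24 N and the tool is clear, so I'm handing in.

```bash
python3 -c "
from rig import env, get_image
print(env.close_job())"
```

```text
the job is handed in; nothing more can be done
None
```

The wheel is fully home over the key, the carriage is pushed to its far stop under the reader head, and the job is handed in at about 20 s of the 72 s allowed; I saw no contact with the gantry, dish, tub or screwdriver.

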